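# Set the long optical cell in the photometer's spring-jaw holder

## Robot

A 7-joint arm with a two-finger parallel gripper is mounted at the origin on the work surface. World frame = base frame: x ahead of the robot, y to its left, z up, the work surface at z = 0. Lengths are in m, angles in rad, forces in N, time in s.
With the tool pointing down it reaches from about 0.4 to 0.875 m from the base axis. Payload 19.3 kg.
Tool frame: the origin (TCP) lies on the front face of the gripper's body, between the roots of the fingers; the fingertips stand 73 mm ahead of it and the grasp point (between the pads) lies 54 mm ahead of it; z points along the fingers, y is the direction in which the jaws open and shut (so a half turn about z gives the same grasp; the last joint's range is limited). The gripper opens to 85 mm and grips with 20 to 120 N. Pads are 22 mm wide; open, the fingers measure 114 mm over their backs; the gripper's body (76 mm by 85 mm) begins 54 mm behind the grasp point. The pads swing forward as they close: fully open they stand 13 mm farther back than shut.
Start: joints at [1.269, 0.521, -0.036, 1.599, 0.021, 1.021, -0.113], TCP at [0.144, -0.608, 0.304] pointing down, gripper open.
Joint ranges: [-2.91, 2.91], [-0.3, 2.13], [-1.5, 1.42], [0.17, 2.43], [-1.26, 4.41], [0.16, 1.93], [-2.52, 2.52]. Speed limits (rad/s): [1.89, 1.89, 2.39, 2.39, 3.01, 3.01, 3.01].

## Interface

Orientations are given as [roll, pitch, yaw] about the fixed x, y, z axes, in that order (R = Rz(yaw) Ry(pitch) Rx(roll)).
In Python, from workcell import bot gives the robot as it stands.
- The arm moves only by the shell command python3 -m crank 'ROWS' [OPENING] [FORCE]. ROWS is a JSON object of lists of equal length, an entry for each row: "travel": the shift along the world's x, y, z in cm, a list of three; "rot": the turn, a rotation vector about the world's x, y, z in degrees, a list of three. A call has 1 to 8 rows; each row is the pose to reach, as a shift and turn from the pose commanded when the call began; what a row does not reach only later rows make up. A row lasts 1/10 s, in which the tool goes at most 50 mm and 8.59 degrees, less where a joint would pass 70% of its speed; a pose out of reach is approached as far as the arm can. A call with a gripper value outside its range is refused whole. OPENING is the opening, from -1 (shut) to 1 (fully open), so that 0 is half open, set as the call begins (- or left out, the last holds). The fingers move at their own pace and stop on an object; FORCE is the grip in N (left out, the last holds). Time passes only in rows, so rows that repeat a pose let the fingers close. It gives the time, the measured TCP pose, the force and the opening at its end, in the units of the state.
- bot.observe(): the state, without advancing time (a new reading comes with each control period).
- bot.grab_frame(name): name is "scene" or "top" or "wrist"; returns the picture (400x640x3 uint8, red, green, blue); there is no depth.
- bot.camera_model(name): a dict with "fx", "fy", "cx", "cy" (pixels), "R" (3x3) and "t" (3): a world point X has camera coordinates R X + t. Camera axes: x right, y down, z forward; pixel columns grow to the right and rows downward; lengths in m; the calibration is good to about 2 mm. A picture is of the moment at which its call begins: read the wrist's pose just before it. camera_model takes no time and is no camera call; for the wrist camera it gives the pose at the moment of the call.
- bot.job_done(): hands the job in, once; it reports no verdict.
Trained networks look in the newest picture that a camera, given by its name, has taken for a name from the list of things; names that differ only in an ending like _2 or _b are one class to them, and where a whole thing is asked for, a point or a joint stands for the part that bears it (a point fixed in the world has none). Each returns a list of dicts, best first, with "conf" (0 to 1); they miss things now and then, are a little off and sometimes report something else, mostly with a low value. They report only what shows in the picture. A call takes as long as a camera call. They do not tell look-alikes from the thing itself.
- bot.silhouettes(camera, thing): "pixels" (400x640 bool, what is visible of it) and "box" ([centre column, centre row, width, height] in pixels, round what is visible of it).
The state is a dict: "clock": time; "qpos": joint angles; "qd": joint speeds; "joint_efforts": joint torques, N m; "position": TCP position; "tool_rot": TCP orientation; "force": force on the tool from outside, world axes, zero at the start; "moment": the same for the moment, N m; "grip_width": finger opening in m.
Only numpy, scipy, OpenCV 4.12 (cv2) and the standard library are available. Lean on these libraries where they do the work, as an engineer would, in place of code of your own. Each camera call takes 0.05 s, during which the arm holds its last target.

## Task

Take the longest of the three glass cells out of the stand, fingers on its frosted sides only, and set it in the photometer's cell holder with its clear end windows across the light path: press the spring jaw back with the end of the cell to make room, lower the cell gently until you feel it stand on the holder's floor plate, and let the jaw bring its front window flush against the aperture plate. Let go of it there without dropping it or straining the glass, and leave the other two cells, the slide box and the bottle where they are.

Things in the scene. Friction and masses are not known exactly. Their poses are not given: they have to be found in the camera images.
- cell_mid (a point): Centre (half-way up) of the cell to be set, the longest of three in the stand: a closed, empty glass cell, 12.5 (x) x 42.5 (y) x 45 (z) mm, about 50 g, two white stoppers (8 mm across, 8 mm high) on its lid. Its wide sides, 12.5 mm apart (facing its x and -x), are frosted and are where it is held; its ends (y and -y) are clear windows, both alike: either may face the lamp.
- window_a: Clear window at the cell's +y end, not to be touched by the fingers; the point lies 20.25 mm from the cell's centre. The cell is glass: bearing down on the floor plate with over 20 N, or pressed with over 30 N in all (jaw, aperture plate and guides together) in the holder, it breaks.
- window_b: Clear window at the cell's -y end, likewise.
- stand: Grey stand, 156 (x) x 72 (y) x 18 (z) mm, with three pockets 14.5 x 44.5 mm, 12 mm deep (floors 6 mm above the bench), at x = -50, 0 and 50 mm; each holds one cell upright, long way along the stand's y. Which pocket holds which cell changes. Origin: centre of its underside.
- photometer: White photometer, 240 (x) x 380 (y) x 147 mm, its open sample compartment (170 mm along y, floor 50 mm above the bench) between the lamp housing (+y end) and the detector housing (-y end), both 142 mm high; sills in front and behind 62 mm high. Light path along y. It carries the floor plate of the cell holder. Origin: centre of its underside.
- holder: Aluminium cell holder in the compartment, axes as the photometer's. Origin: on the centreline, in the face of the aperture plate that looks to -y, on the holder's base (56 mm above the bench). Seated, the cell stands upright on the floor plate between the side guides, long way along y, one window flush on the aperture plate (cell centre at x = 0, y = -21 mm), the jaw bearing on the other.
- plate_top (a point): Middle of the top edge of the fixed aperture plate's face (looking to -y), 34 mm above the holder's base. The plate is 34 mm wide (x), 5 mm thick (y = 0 to 5 mm) and has a slot 6 mm wide for the light.
- guide_mouth (a point): Middle of the mouth between the two side guides, 28 mm above the holder's base, at holder y = -19 mm. The guides run from y = -4 to -34 mm, 14.5 mm apart at their narrowest, 22 mm above the base (15 mm below that), and flare outwards by 3.8 mm each from there up to 28 mm.
- floor_middle (a point): Point on the holder's base (height of its origin) below the middle of the floor plate on which the cell must stand. The plate (13 x 31 mm) is on a height screw: its top is 4 to 18 mm above this point, different each time and not given: feel for it. Its rubber pad yields 1.5 mm (1.2 N per mm), then it is firm. A cell let go above it hangs between jaw and aperture plate.
- jaw (a joint): Travel of the spring jaw towards the holder's -y, m: 0 at rest (37 mm between it and the aperture plate, so the 42.5 mm cell goes in only with the jaw held back by over 5.5 mm) to 0.012 at its end stop. Its spring pushes to +y with 4 N at 0, rising 0.4 N per mm, damped (40 N per m/s). A cell sliding down its face feels about 3 N of drag.
- jaw_face (a point): Middle of the top edge of the jaw's plain upright face (looking to +y): at rest 37 mm from the aperture plate, 48 mm above the holder's base, so 14 mm higher than the aperture plate. The jaw is 34 mm wide and 5 mm thick. The spring block behind it (holder y = -76 to -84 mm) is 24 mm high.
- cell_mid_len_mid (a point): Centre of another cell in the stand, 12.5 x 22.5 x 45 mm, one stopper on its lid, to be left alone.
- cell_short_mid (a point): Centre of the third cell in the stand, 12.5 x 12.5 x 45 mm, one stopper on its lid, to be left alone.
- slide_box: Turquoise slide box, 78 x 93 x 34 mm, to be left alone. Origin: centre of its underside.
- stain_bottle: Amber bottle, 44 mm across, 85 mm high, to be left alone. Origin: centre of its underside.
Things that resemble listed ones, but are neither listed nor needed, are in the scene too. What is shaped like the part that bears cell_mid but yellow is not meant.

How it is judged:
By the outcome, as a careful person would: the job done as asked, in the order asked, and still so for the second after the job is handed in, with the robot touching nothing.
It also fails if it takes over 64 s, if anything falls off the work surface, if the arm or the gripper's body presses on something with over 40 N, if the wrist force passes 120 N, or if a joint passes its speed limit or range.

## Working session

There is one attempt and no reset: what is moved stays moved. The work goes in short steps, Python scripts to look and compute and a shell command to move; the robot and the scene stay as the last step left them, time stands still between calls to the robot, and variables do not carry over. Pictures are saved under pics/ and viewed, and the job is handed in when it is done.

```bash
ls; mkdir -p pics
python3 - <<'E'
from workcell import bot
import cv2
s=bot.observe()
print({k:s[k] for k in s})
for n in ("scene","top","wrist"):
    im=bot.grab_frame(n); cv2.imwrite(f"pics/{n}0.png",im[:,:,::-1])
    m=bot.camera_model(n); print(n,m)
E
```

```text
pics
{'clock': 0.0, 'qpos': array([ 1.26882571,  0.52200023, -0.03636539,  1.59996738,  0.02121518,
        1.02106645, -0.11279193]), 'qd': array([ 0.00023873, -0.00173776, -0.00099708,  0.00095248, -0.00013049,
       -0.00120369, -0.0009098 ]), 'joint_efforts': array([ 1.49383754e-04, -9.27131367e+01,  1.97991706e+00, -3.69933307e+01,
        1.78651797e-02,  8.23347014e-03,  5.99324903e-05]), 'position': array([ 0.14349945, -0.60806671,  0.30334839]), 'tool_rot': array([-3.14053886e+00,  6.70882960e-05,  2.31808895e-01]), 'force': array([-0.97575569, -0.57386135,  0.17242686]), 'moment': array([ 0.04610182, -0.03390216, -0.02595189]), 'grip_width': 0.0856365882851811}
scene {'fx': 415.7306461613037, 'fy': 415.7306461613037, 'cx': 318.7022211235988, 'cy': 201.29224116729466, 'R': array([[-0.79103028,  0.61161924, -0.01389208],
       [ 0.37201271,  0.46286296, -0.8045896 ],
       [-0.48567235, -0.64162277, -0.59366875]]), 't': array([ 0.53950874, -0.10973606,  1.06186774])}
top {'fx': 392.9610054627767, 'fy': 392.9610054627767, 'cx': 318.27042791800324, 'cy': 194.73725237453291, 'R': array([[-0.15265829, -0.9882648 , -0.00530374],
       [-0.96811119,  0.15061949, -0.20018614],
       [ 0.19863576, -0.02542547, -0.97974353]]), 't': array([-0.02582054,  0.61525545,  0.90898539])}
wrist {'fx': 353.10838687003536, 'fy': 353.10838687003536, 'cx': 317.46732266857146, 'cy': 196.80811329744034, 'R': array([[ 2.30306925e-01, -9.73117766e-01, -7.30785594e-04],
       [-9.34353980e-01, -2.21342456e-01,  2.79267180e-01],
       [-2.71921608e-01, -6.36343532e-02, -9.60213158e-01]]), 't': array([-0.62454924, -0.03725117,  0.37960235])}
```

View pics/scene0.png

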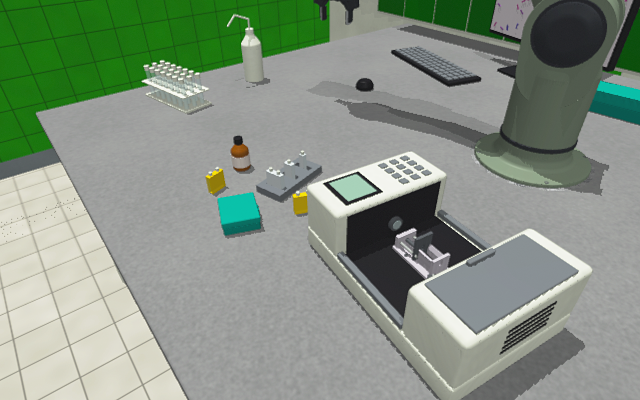

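View pics/top0.png

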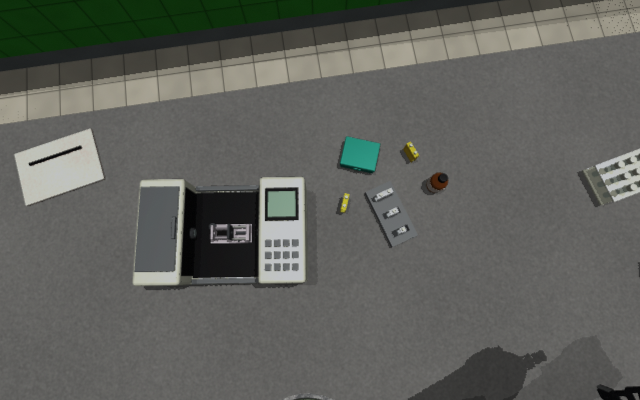

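View pics/wrist0.png

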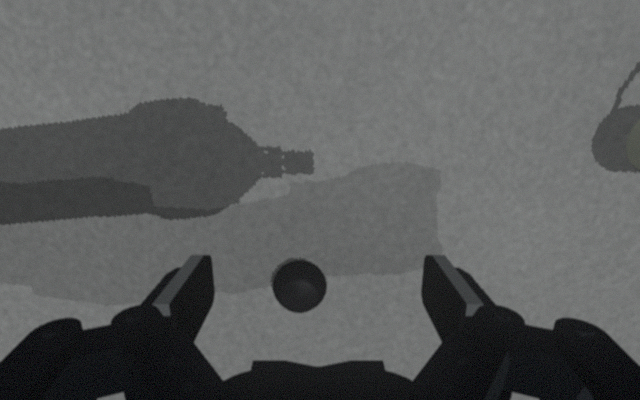

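```bash
cat > h.py <<'E'
import numpy as np, cv2
from workcell import bot
def ray(m,u,v):
    R=np.array(m["R"]);t=np.array(m["t"])
    d=R.T@np.array([(u-m["cx"])/m["fx"],(v-m["cy"])/m["fy"],1]); return -R.T@t,d
def atz(m,u,v,z):
    c,d=ray(m,u,v); return c+d*(z-c[2])/d[2]
def proj(m,X):
    p=np.array(m["R"])@np.array(X)+np.array(m["t"]); return np.array([m["fx"]*p[0]/p[2]+m["cx"],m["fy"]*p[1]/p[2]+m["cy"]])
def tri(obs):
    A=np.zeros((3,3));b=np.zeros(3)
    for m,u,v in obs:
        c,d=ray(m,u,v);d=d/np.linalg.norm(d);P=np.eye(3)-np.outer(d,d);A+=P;b+=P@c
    return np.linalg.solve(A,b)
E
python3 - <<'E'
import cv2
from h import *
s=cv2.imread('pics/scene0.png');t=cv2.imread('pics/top0.png')
a=cv2.resize(t[170:260,340:440],None,fx=4,fy=4,interpolation=cv2.INTER_CUBIC)
b=cv2.resize(s[130:220,200:330],None,fx=3,fy=4,interpolation=cv2.INTER_CUBIC)
cv2.imwrite('pics/c1.png',cv2.hconcat([a,b]))
a=cv2.resize(t[210:260,185:265],None,fx=5,fy=5,interpolation=cv2.INTER_CUBIC)
b=cv2.resize(s[205:295,380:460],None,fx=5,fy=5,interpolation=cv2.INTER_CUBIC)
a=cv2.copyMakeBorder(a,0,200,0,0,cv2.BORDER_CONSTANT)
cv2.imwrite('pics/c2.png',cv2.hconcat([a,b]))
m=bot.camera_model('top')
for p in [(383,195),(392,213),(402,231)]: print(atz(m,*p,0.055))
for p in [(160,232),(282,230),(232,233)]: print(atz(m,*p,0.1))
E
```

```text
[ 0.58007557 -0.27894148  0.055     ]
[ 0.53216775 -0.29245124  0.055     ]
[ 0.48477713 -0.30811932  0.055     ]
[0.56543982 0.25960088 0.1       ]
[ 0.52643604 -0.02241788  0.1       ]
[0.53735225 0.09367617 0.1       ]
```

View pics/c1.png

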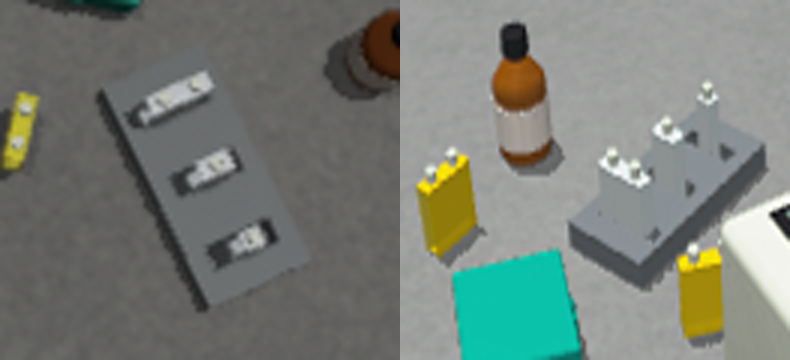

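View pics/c2.png

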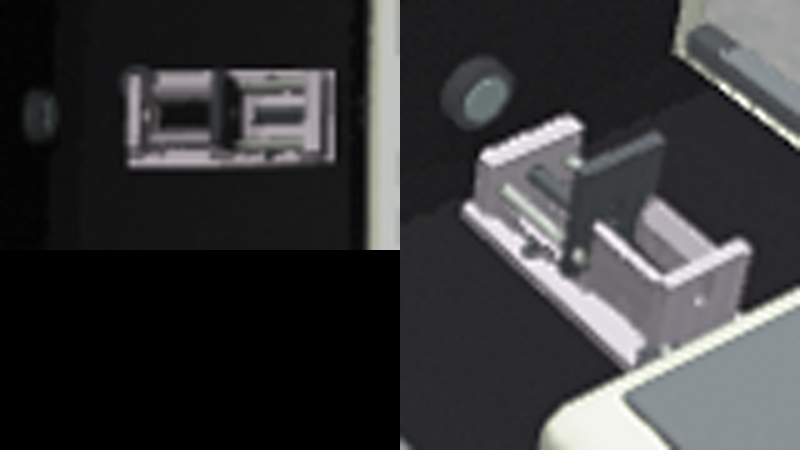

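Run:
```python
from h import *
from scipy.spatial.transform import Rotation as Ro
s=bot.observe();m=bot.camera_model('wrist')
C=-m['R'].T@m['t'];Rt=Ro.from_euler('xyz',s['tool_rot']).as_matrix()
print(Rt.T@(C-s['position']), Rt.T@m['R'].T)
mt=bot.camera_model('scene')
t=bot.camera_model('top')
# two-view check of stoppers
print(tri([(t,377.5,197.5),(mt,200+611/3*1-400/3,130+155/4)]))
```

```text
[ 0.0706468  -0.00012182 -0.07098806] [[ 6.64304617e-04 -9.60230968e-01 -2.79206101e-01]
 [ 9.99999777e-01  6.18052986e-04  2.53686620e-04]
 [-7.10335837e-05 -2.79206207e-01  9.60231164e-01]]
[ 0.58638175 -0.2722498   0.06348598]
```

```bash
python3 -m crank '{"travel":[[5,4,0],[10,8,0],[15,12,0],[20,16,0],[25,20,0],[28,22,0],[28,22,0],[28,22,0]],"rot":[[0,0,8],[0,0,16],[0,0,24],[0,0,32],[0,0,40],[0,0,48],[0,0,56],[0,0,64]]}' 1
```

```text
clock: 0.95
position: [0.4284, -0.3835, 0.304]
tool_rot: [3.14, -0.002, 1.362]
force: [-1.0, 0.6, 0.4]
grip_width: 0.0852
```

```bash
python3 -m crank '{"travel":[[4,4,0],[8,8,0],[10.5,10,0],[10.5,10,0],[10.5,10,0],[10.5,10,0]],"rot":[[0,0,8],[0,0,16],[0,0,24],[0,0,29],[0,0,29],[0,0,29]]}'
cat > look.py <<'E'
import sys,pickle
from h import *
n,cam=sys.argv[1],'wrist'
m=bot.camera_model(cam);im=bot.grab_frame(cam)
cv2.imwrite(f'pics/{n}.png',im[:,:,::-1])
res={}
for th in sys.argv[2:]:
    r=bot.silhouettes(cam,th)
    res[th]=r
    for d in r[:4]: print(th,round(d['conf'],2),np.round(d['box'],1))
pickle.dump((m,res),open(f'{n}.pkl','wb'))
s=bot.observe();print(s['clock'],s['position'],s['tool_rot'],s['force'])
E
python3 look.py w1 cell_mid cell_short_mid stand
```

```text
clock: 1.55
position: [0.5279, -0.2891, 0.3036]
tool_rot: [-3.141, -0.0, 1.851]
force: [-2.0, -0.5, -0.5]
grip_width: 0.0853
cell_mid 0.91 [406.   74.7  49.4  45.5]
cell_mid 0.88 [375.3 179.9  23.4  51.4]
cell_mid 0.72 [417.2 280.4  15.3  25.2]
cell_mid 0.54 [326.4 175.3 160.7  69. ]
cell_short_mid 0.59 [275.4 179.9  17.9  24.1]
stand 0.76 [324.2 174.9 155.8  74. ]
1.75 [ 0.52802314 -0.2890218   0.30398221] [-3.14135260e+00  3.27560510e-04  1.85223501e+00] [-0.01506312 -0.15891238  0.42900725]
```

View pics/w1.png

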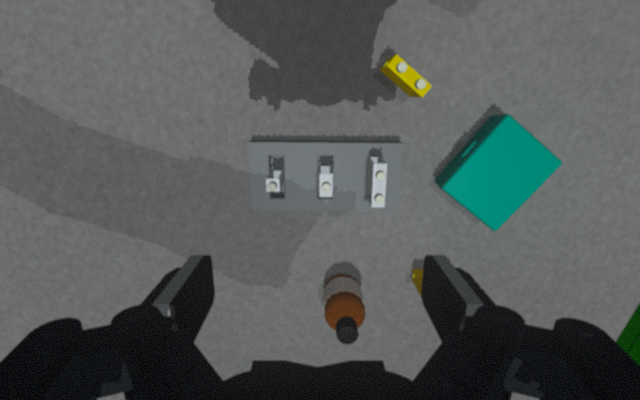

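```bash
python3 -m crank '{"travel":[[3,1,-3],[5.5,1.5,-6],[5.5,1.5,-9],[5.5,1.5,-10],[5.5,1.5,-10],[5.5,1.5,-10]],"rot":[[0,0,0],[0,0,0],[0,0,0],[0,0,0],[0,0,0],[0,0,0]]}' -0.25 40&& python3 look.py w2 cell_mid stand
```

```text
clock: 2.35
position: [0.5836, -0.2739, 0.2053]
tool_rot: [3.141, 0.001, 1.854]
force: [0.0, 0.1, 0.0]
grip_width: 0.0318
cell_mid 0.83 [317.8 213.1  21.9  71. ]
cell_mid 0.78 [354.9  64.2  66.1  62.5]
stand 0.65 [250.9 200.8 211.1  91.5]
2.5 [ 0.58379224 -0.27382291  0.20554768] [3.14006390e+00 1.57363696e-03 1.85410983e+00] [-0.04680254 -0.62826509  0.40516857]
```

View pics/w2.png

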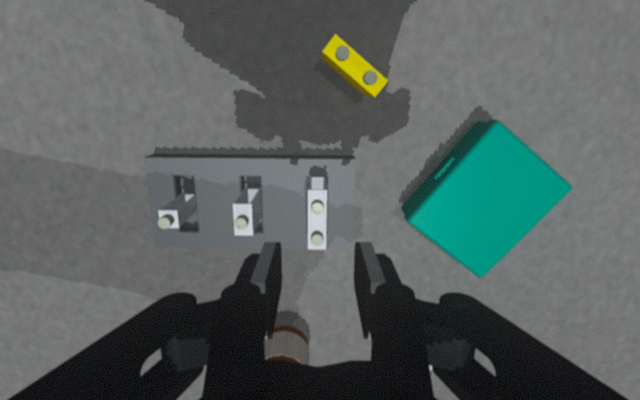

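Run:
```python
import cv2
a=cv2.imread('pics/w1.png')[150:220,350:410];b=cv2.imread('pics/w2.png')[170:260,290:350]
a=cv2.resize(a,None,fx=6,fy=6,interpolation=cv2.INTER_CUBIC);b=cv2.resize(b,None,fx=6,fy=6,interpolation=cv2.INTER_CUBIC)
a=cv2.copyMakeBorder(a,0,120,0,0,cv2.BORDER_CONSTANT)
cv2.imwrite('pics/c3.png',cv2.hconcat([a,b]))
```

```text
(no output)
```

View pics/c3.png

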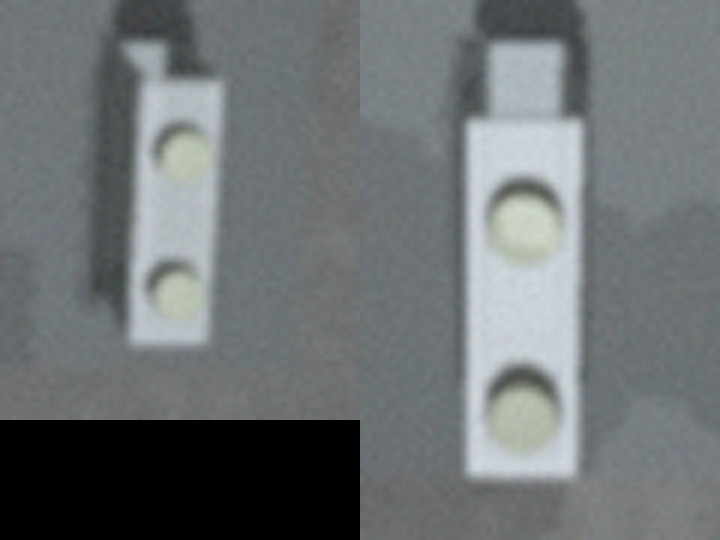

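Run:
```python
from h import *
import pickle
m1=pickle.load(open('w1.pkl','rb'))[0];m2=pickle.load(open('w2.pkl','rb'))[0]
A=np.array([(140,78),(224,80),(208,346),(128,345)]);B=np.array([(467,119),(583,119),(579,478),(466,478)])
P=[]
for a,b in zip(A,B):
    P.append(tri([(m1,350+a[0]/6-.4,150+a[1]/6-.4),(m2,290+(b[0]-360)/6-.4,170+b[1]/6-.4)]))
P=np.array(P);print(P.round(4),P.mean(0))
Q=np.array([atz(m2,290+(b[0]-360)/6-.4,170+b[1]/6-.4,0.051) for b in B]);print(Q.round(4),Q.mean(0))
Q1=np.array([atz(m1,350+(b[0])/6-.4,150+b[1]/6-.4,0.051) for b in A]);print(Q1.mean(0))
l=(Q[0]+Q[1]-Q[2]-Q[3])/2;print('len',np.hypot(*l[:2]),np.degrees(np.arctan2(l[1],l[0])))
w=(Q[1]+Q[2]-Q[0]-Q[3])/2;print('wid',np.hypot(*w[:2]),np.degrees(np.arctan2(w[1],w[0])))
l=(Q1[0]+Q1[1]-Q1[2]-Q1[3])/2;print('len',np.hypot(*l[:2]),np.degrees(np.arctan2(l[1],l[0])))
```

```text
[[ 0.574  -0.2654  0.0521]
 [ 0.5863 -0.2619  0.0526]
 [ 0.5984 -0.3036  0.0512]
 [ 0.5857 -0.3066  0.0526]] [ 0.58610276 -0.28434488  0.05211645]
[[ 0.5742 -0.2658  0.051 ]
 [ 0.5865 -0.2623  0.051 ]
 [ 0.5984 -0.3036  0.051 ]
 [ 0.5858 -0.3073  0.051 ]] [ 0.58623135 -0.28475713  0.051     ]
[ 0.58633531 -0.28451159  0.051     ]
len 0.04302298393609925 105.84504415600254
wid 0.012923461394348242 16.237692434359467
len 0.04329394989715499 105.93406585101077
```

```bash
python3 -m crank '{"travel":[[0.24,-1.08,-1],[0.24,-1.08,-3],[0.24,-1.08,-6],[0.24,-1.08,-8],[0.24,-1.08,-9],[0.24,-1.08,-9.7],[0.24,-1.08,-9.7],[0.24,-1.08,-9.7]],"rot":[[0,0,-0.3],[0,0,-0.3],[0,0,-0.3],[0,0,-0.3],[0,0,-0.3],[0,0,-0.3],[0,0,-0.3],[0,0,-0.3]]}' && python3 look.py w3
```

```text
clock: 3.3
position: [0.5863, -0.2844, 0.1077]
tool_rot: [3.141, 0.001, 1.85]
force: [-0.0, 0.3, 0.6]
grip_width: 0.0322
3.35 [ 0.58638605 -0.28437302  0.10787085] [3.14061150e+00 9.36286291e-04 1.84952052e+00] [ 0.20733348  0.15543107 -0.46030514]
```

View pics/w3.png

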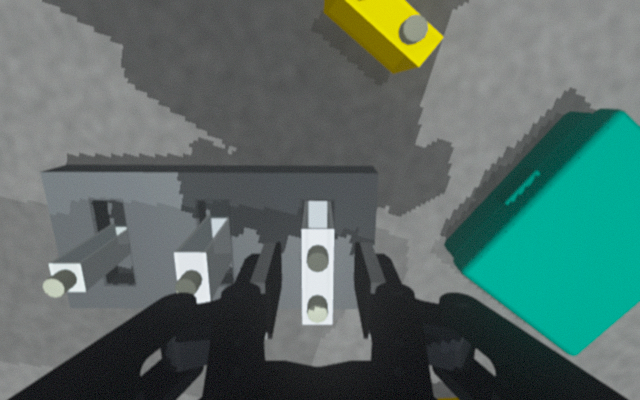

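Cell (317,275) sits centred between the pads; the mid cell (190,275) is clear of the left finger. Close gently.

```bash
python3 -m crank '{"travel":[[0,0,0],[0,0,0],[0,0,0],[0,0,0],[0,0,0]],"rot":[[0,0,0],[0,0,0],[0,0,0],[0,0,0],[0,0,0]]}' -1 50 && python3 look.py w4
```

```text
clock: 3.85
position: [0.5863, -0.2843, 0.1078]
tool_rot: [3.141, 0.001, 1.85]
force: [-1.2, 0.7, 6.6]
grip_width: 0.0112
3.9 [ 0.58630996 -0.2842754   0.10781163] [3.14073630e+00 9.16261631e-04 1.84956568e+00] [-2.16299334  1.1942662   5.61616616]
```

View pics/w4.png

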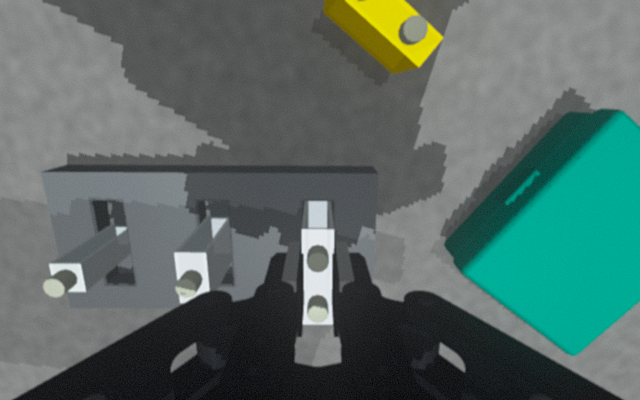

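```bash
python3 -m crank '{"travel":[[0,0,0.5],[0,0,1.2],[0,0,2.5],[0,0,5],[0,0,8],[0,0,12],[0,0,15],[0,0,15]],"rot":[[0,0,0],[0,0,0],[0,0,0],[0,0,0],[0,0,0],[0,0,0],[0,0,0],[0,0,0]]}' && python3 look.py w5
```

```text
clock: 4.7
position: [0.5874, -0.2844, 0.2624]
tool_rot: [3.136, 0.004, 1.849]
force: [-0.4, -0.2, -0.8]
grip_width: 0.0115
4.75 [ 0.58654436 -0.28432858  0.25984325] [3.13864237e+00 2.76195018e-03 1.84947933e+00] [ 0.21657922 -0.47627648 -1.67502393]
```

View pics/w5.png

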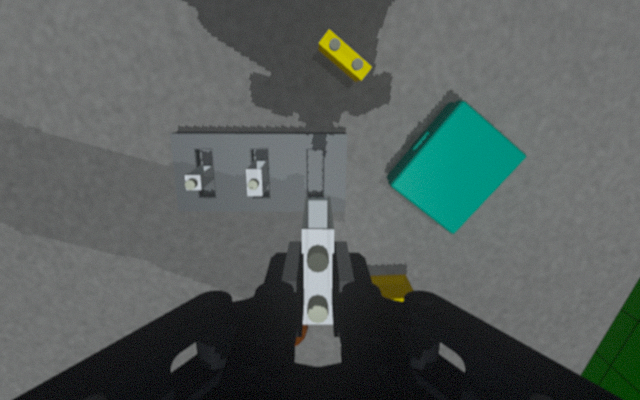

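```bash
python3 -m crank '{"travel":[[0,2,3],[-1,6,6],[-2,11,6],[-3,16,6],[-4,21,6],[-5,26,6],[-5.5,30,6],[-5.5,31,6]],"rot":[[0,0,-3],[0,0,-7],[0,0,-11],[0,0,-15],[0,0,-19],[0,0,-22],[0,0,-24],[0,0,-24]]}' && python3 -m crank '{"travel":[[0,0,0],[0,0,0],[0,0,0]],"rot":[[0,0,0],[0,0,0],[0,0,0]]}' && python3 look.py w6 holder jaw plate_top
```

```text
clock: 5.55
position: [0.5297, 0.031, 0.317]
tool_rot: [-3.141, -0.001, 1.436]
force: [-0.1, -1.3, -0.8]
grip_width: 0.0108
clock: 5.85
position: [0.531, 0.0244, 0.3166]
tool_rot: [-3.141, 0.001, 1.429]
force: [0.3, 0.4, -1.0]
grip_width: 0.0114
holder 0.93 [322.   75.6  53.3 127.6]
jaw 0.61 [319.1  84.4  44.2   8.4]
plate_top 0.86 [321.9  74.9  59.4 123.1]
6.05 [0.53101962 0.02508699 0.31677507] [-3.14138463e+00  1.07052296e-04  1.42957498e+00] [0.26768653 0.22809381 0.07383806]
```

View pics/w6.png

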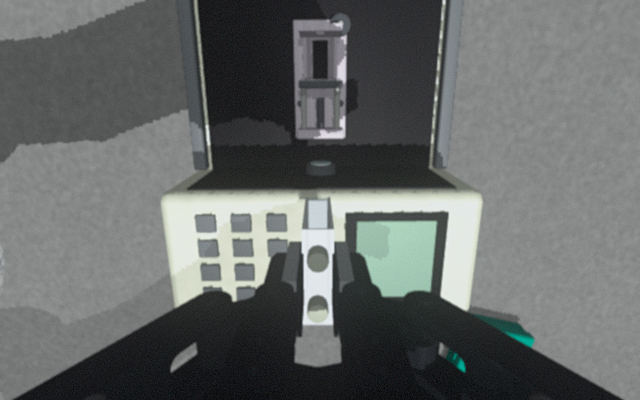

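```bash
python3 -m crank '{"travel":[[0,2,-1],[0.3,4,-3],[0.3,4,-3],[0.3,4,-3],[0.3,4,-3]],"rot":[[0,0,0],[0,0,0],[0,0,0],[0,0,0],[0,0,0]]}' && python3 look.py w7
python3 - <<'E'
import cv2
a=cv2.imread('pics/w6.png')[10:150,280:360];b=cv2.imread('pics/w7.png')[10:230,265:375]
a=cv2.resize(a,None,fx=4,fy=4,interpolation=cv2.INTER_CUBIC);b=cv2.resize(b,None,fx=2.5,fy=2.5,interpolation=cv2.INTER_CUBIC)
b=cv2.copyMakeBorder(b,0,10,0,0,cv2.BORDER_CONSTANT)
cv2.imwrite('pics/c4.png',cv2.hconcat([a,b]))
E
```

```text
clock: 6.55
position: [0.5342, 0.0651, 0.2873]
tool_rot: [3.141, 0.0, 1.43]
force: [-0.1, -0.3, -0.2]
grip_width: 0.011
6.6 [0.53417053 0.0650854  0.28737481] [3.14091726e+00 1.55142100e-04 1.42965830e+00] [-0.18246575 -0.51636256 -0.9300868 ]
```

View pics/w7.png

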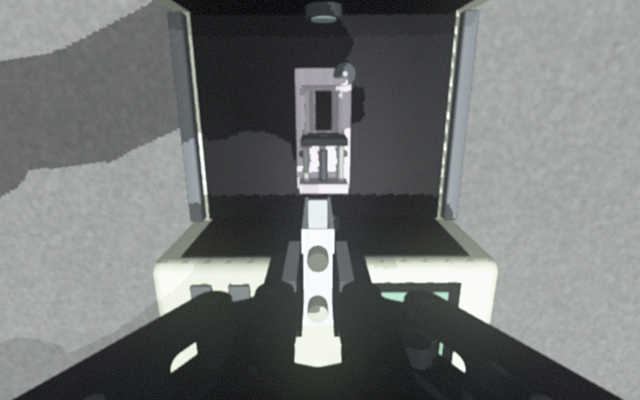

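View pics/c4.png

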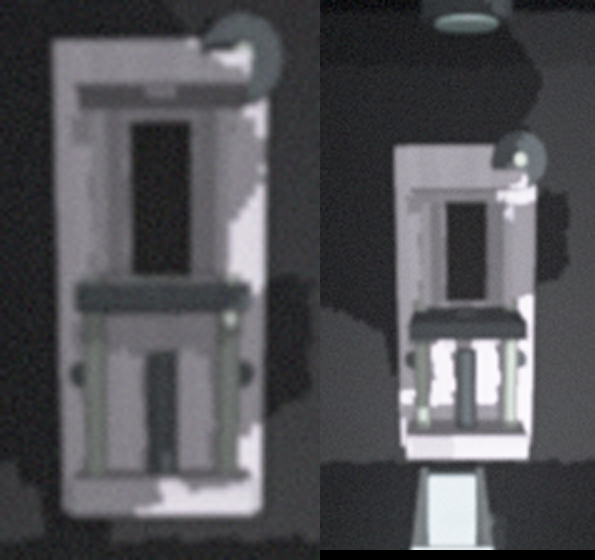

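Run:
```python
import cv2
a=cv2.imread('pics/w6.png')[20:100,285:360];b=cv2.imread('pics/w7.png')[70:160,285:360]
a=cv2.resize(a,None,fx=5,fy=6,interpolation=cv2.INTER_CUBIC);b=cv2.resize(b,None,fx=5,fy=6,interpolation=cv2.INTER_CUBIC)
a=cv2.copyMakeBorder(a,0,60,0,0,cv2.BORDER_CONSTANT)
o=cv2.hconcat([a,b]); o=cv2.convertScaleAbs(o,alpha=1.6,beta=10)
cv2.imwrite('pics/c5.png',o)
```

```text
(no output)
```

View pics/c5.png

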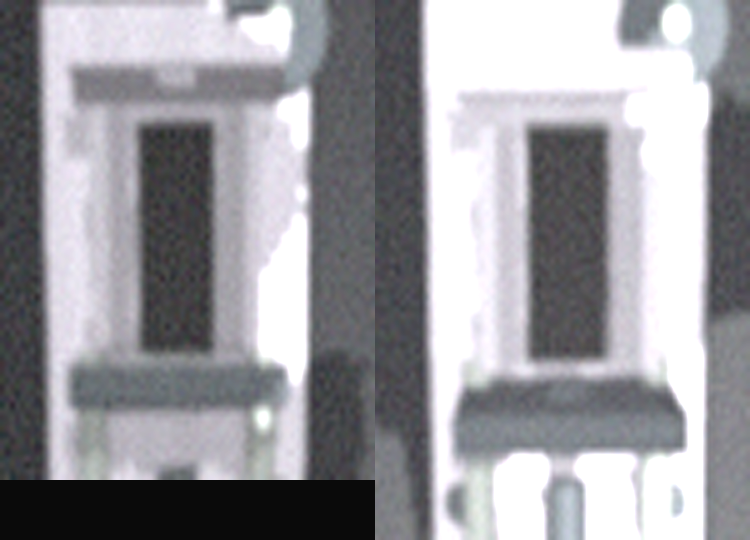

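Run:
```python
from h import *
import pickle
m1=pickle.load(open('w6.pkl','rb'))[0];m2=pickle.load(open('w7.pkl','rb'))[0]
f1=lambda x,y:(m1,285+x/5-.4,20+y/6-.4); f2=lambda x,y:(m2,285+x/5-.4,70+y/6-.4)
for n,a,b,z in [('jawL',(68,366),(82,408),.104),('jawR',(286,366),(310,408),.104),('plL',(70,66),(83,93),.09),('plR',(290,66),(318,93),.09),
 ('padTL',(140,122),(152,127),.066),('padTR',(214,122),(233,127),.066),('padBL',(140,350),(152,358),.066),('padBR',(214,350),(233,358),.066),
 ('baseL',(40,0),(50,0),.056)]:
    A,B=f1(*a),f2(*b)
    print(n,tri([A,B]).round(4),atz(*A,z).round(4),atz(*B,z).round(4))
print(bot.camera_model('wrist')['t'])
```

```text
jawL [0.5274 0.1066 0.0971] [0.5275 0.1064 0.104 ] [0.5281 0.1074 0.104 ]
jawR [0.5609 0.1019 0.0967] [0.5604 0.1017 0.104 ] [0.5604 0.1028 0.104 ]
plL [0.533  0.1432 0.0898] [0.5328 0.1432 0.09  ] [0.5331 0.1432 0.09  ]
plR [0.5667 0.1384 0.0899] [0.5664 0.1384 0.09  ] [0.5668 0.1384 0.09  ]
padTL [0.5425 0.1381 0.0681] [0.5427 0.1383 0.066 ] [0.5423 0.1381 0.066 ]
padTR [0.5549 0.1363 0.0682] [0.555  0.1366 0.066 ] [0.5551 0.1363 0.066 ]
padBL [0.5382 0.1084 0.0668] [0.5383 0.1084 0.066 ] [0.5381 0.1083 0.066 ]
padBR [0.551  0.1065 0.067 ] [0.551  0.1066 0.066 ] [0.5512 0.1064 0.066 ]
baseL [0.5287 0.156  0.0661] [0.5282 0.1579 0.056 ] [0.5283 0.1567 0.056 ]
[-0.51972729  0.10174961  0.40258735]
```

Run:
```python
import cv2
b=cv2.imread('pics/w7.png')[190:340,285:350]
b=cv2.resize(b,None,fx=4,fy=4,interpolation=cv2.INTER_CUBIC)
cv2.imwrite('pics/c6.png',b)
```

```text
(no output)
```

View pics/c6.png

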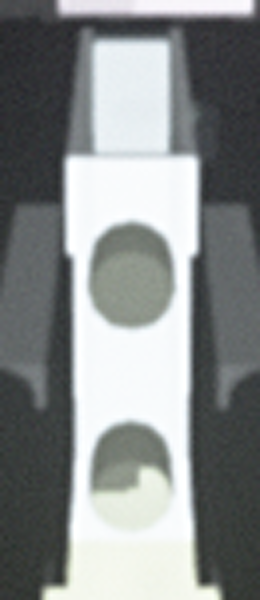

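Run:
```python
from h import *
import pickle
from scipy.spatial.transform import Rotation as Ro
m=pickle.load(open('w7.pkl','rb'))[0]
p=np.array([0.53417,0.065085,0.28737]);Rt=Ro.from_euler('xyz',[3.14092,.00015,1.42966]).as_matrix()
for n,x,y,d in [('TL',66,157,.0568),('TR',199,157,.0568),('BL',92,40,.1018),('BR',168,40,.1018),('back',132,540,.0568)]:
    q=atz(m,285+x/4-.4,190+y/4-.4,p[2]-d); print(n,(Rt.T@(q-p)*1e3).round(2))
u=np.array([.1396,.9902]);O=np.array([.5494,.1408])
s=bot.observe()
for yh in (-13,-23.5,-21.25):
    t=O+u*(yh/1000)-u*(-0.0004)
    print(yh,t,(t-s['position'][:2])*100)
```

```text
TL [20.85 -6.57 56.79]
TR [20.86  6.29 56.8 ]
BL [ 19.19  -5.3  101.79]
BR [ 19.2   4.4 101.8]
back [-22.25  -0.15  56.8 ]
-13 [0.54764104 0.12832348] [1.34705116 6.32380768]
-23.5 [0.54617524 0.11792638] [1.20047116 5.28409768]
-21.25 [0.54648934 0.12015433] [1.23188116 5.50689268]
```

```bash
python3 -m crank '{"travel":[[0.5,2.2,0],[1,4.5,0],[1.36,6.43,0],[1.36,6.43,-2],[1.36,6.43,-4],[1.36,6.43,-5],[1.36,6.43,-5],[1.36,6.43,-5]],"rot":[[0,0,0],[0,0,0],[0,0,0],[0,0,0],[0,0,0],[0,0,0],[0,0,0],[0,0,0]]}' && python3 look.py w8
python3 - <<'E'
from h import *
cv2.imwrite('pics/s8.png',cv2.resize(bot.grab_frame('scene')[150:320,340:500,::-1],None,fx=3.5,fy=3.5,interpolation=cv2.INTER_CUBIC))
E
```

```text
clock: 7.4
position: [0.5479, 0.13, 0.2377]
tool_rot: [3.141, -0.0, 1.43]
force: [0.1, 0.4, 0.4]
grip_width: 0.0119
7.45 [0.54799379 0.13008395 0.23786299] [ 3.14047718e+00 -4.21325771e-04  1.43030027e+00] [-0.53728236 -0.2302512  -0.67182575]
```

View pics/w8.png

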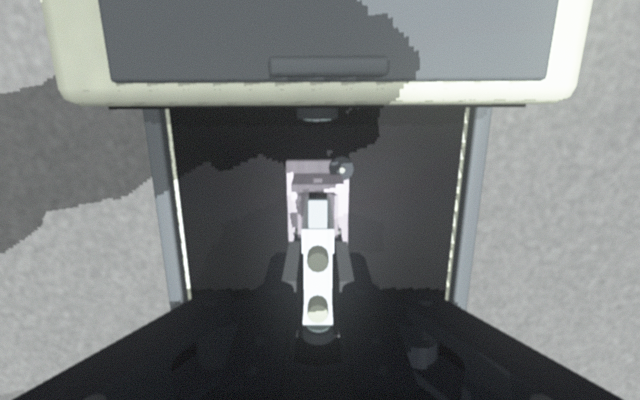

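View pics/s8.png

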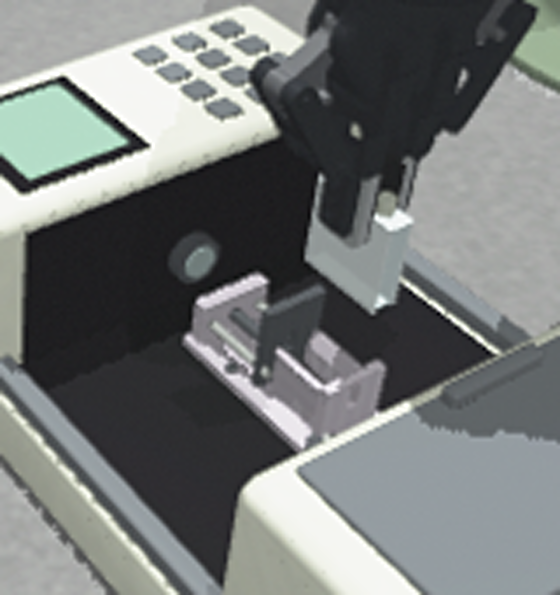

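```bash
python3 -m crank '{"travel":[[0,0,-1],[0,0,-2],[0,0,-3],[0,0,-3.6],[0,0,-4],[0,0,-4],[0,0,-4]],"rot":[[0,0,0],[0,0,0],[0,0,0],[0,0,0],[0,0,0],[0,0,0],[0,0,0]]}' && python3 look.py w9
python3 - <<'E'
from h import *
cv2.imwrite('pics/s9.png',cv2.resize(bot.grab_frame('scene')[150:320,340:500,::-1],None,fx=3.5,fy=3.5,interpolation=cv2.INTER_CUBIC))
E
```

```text
clock: 8.2
position: [0.5476, 0.1303, 0.197]
tool_rot: [3.141, -0.0, 1.431]
force: [0.5, 0.3, 0.1]
grip_width: 0.011
8.25 [0.54768498 0.13029501 0.19715922] [ 3.14125265e+00 -1.65630076e-04  1.43084715e+00] [ 0.29440553 -0.02654093 -0.43854519]
```

View pics/w9.png

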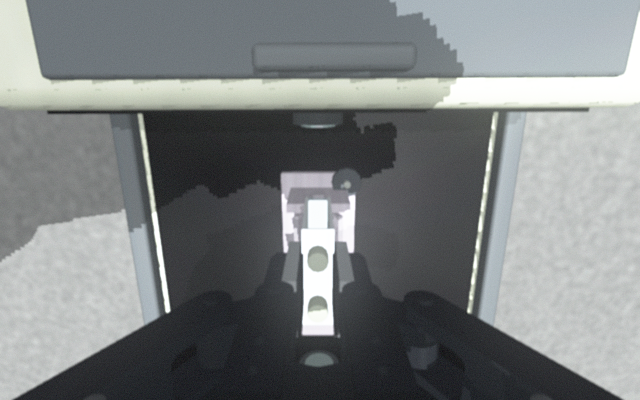

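View pics/s9.png

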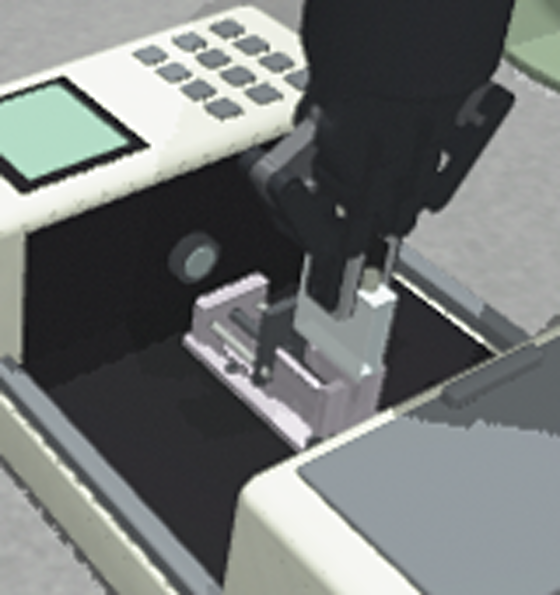

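```bash
python3 -m crank '{"travel":[[-0.03,-0.2,0],[-0.06,-0.4,0],[-0.09,-0.6,0],[-0.12,-0.8,0],[-0.14,-1.0,0],[-0.17,-1.2,0],[-0.17,-1.24,0],[-0.17,-1.24,0]],"rot":[[0,0,0],[0,0,0],[0,0,0],[0,0,0],[0,0,0],[0,0,0],[0,0,0],[0,0,0]]}' && python3 look.py w10
python3 - <<'E'
from h import *
cv2.imwrite('pics/s10.png',cv2.resize(bot.grab_frame('scene')[150:320,340:500,::-1],None,fx=3.5,fy=3.5,interpolation=cv2.INTER_CUBIC))
E
```

```text
clock: 9.1
position: [0.546, 0.1186, 0.1972]
tool_rot: [3.141, -0.002, 1.431]
force: [0.1, 6.5, 0.4]
grip_width: 0.0112
9.15 [0.54601293 0.11864366 0.19717476] [ 3.14102088e+00 -1.58462027e-03  1.43131760e+00] [-0.03584723  5.91697877  1.27930792]
```

View pics/w10.png

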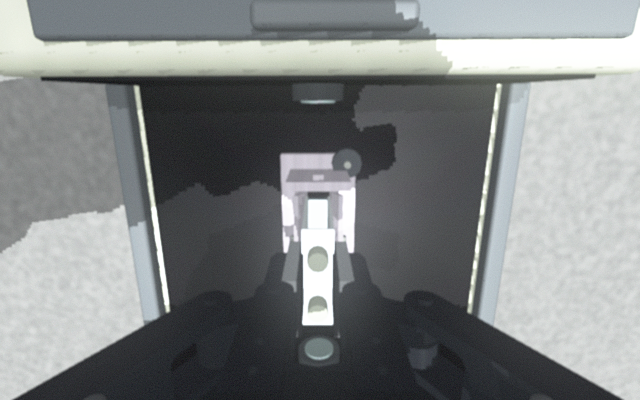

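View pics/s10.png

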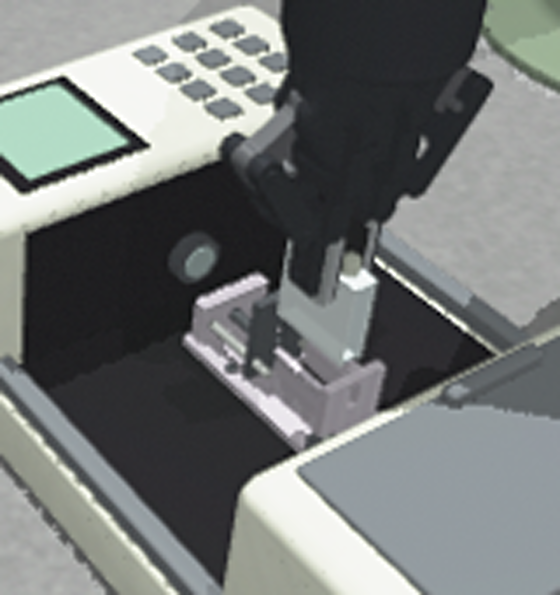

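Run:
```python
from h import *
import pickle
b=cv2.imread('pics/w10.png')[145:255,275:365]
b=cv2.convertScaleAbs(cv2.resize(b,None,fx=5,fy=5,interpolation=cv2.INTER_CUBIC),alpha=1.5)
cv2.imwrite('pics/c7.png',b)
m=pickle.load(open('w10.pkl','rb'))[0]
u=np.array([.1396,.9902]);O=np.array([.5494,.1408]);x=np.array([.9902,-.1396])
for n,xh,yh,z in [('plateL',-17,0,.09),('plateR',17,0,.09),('guideL in',-7.25,-4,.078),('guideR in',7.25,-4,.078),('cell TL front?',-6.25,-1.65,.1404),('cell BL',-6.25,-1.65,.0954),('cell BR',6.25,-1.65,.0954)]:
    w=O+x*xh/1e3+u*yh/1e3; p=proj(m,[*w,z]); print(n,p.round(1),((p-[275,145])*5).round(0))
```

```text
plateL [285.8 190.8] [ 54. 229.]
plateR [350.9 190.9] [379. 229.]
guideL in [305.3 192.1] [152. 236.]
guideR in [331.3 192.2] [281. 236.]
cell TL front? [302.5 229. ] [138. 420.]
cell BL [306.1 196.7] [156. 259.]
cell BR [330.6 196.8] [278. 259.]
```

View pics/c7.png

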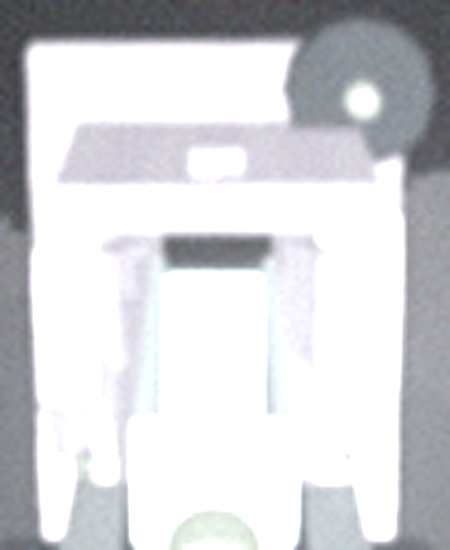

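```bash
python3 -m crank '{"travel":[[0,0,-0.2],[0,0,-0.4],[0,0,-0.6],[0,0,-0.8],[0,0,-1.0],[0,0,-1.0]],"rot":[[0,0,0],[0,0,0],[0,0,0],[0,0,0],[0,0,0],[0,0,0]]}' && python3 -c "
from h import *;s=bot.observe();print(s['position'],s['force'],s['moment'])"
python3 -m crank '{"travel":[[0,0,-0.15],[0,0,-0.3],[0,0,-0.45],[0,0,-0.6],[0,0,-0.7],[0,0,-0.7]],"rot":[[0,0,0],[0,0,0],[0,0,0],[0,0,0],[0,0,0],[0,0,0]]}' && python3 look.py w11;  python3 -c "
from h import *;s=bot.observe();print(s['position'],s['force'],s['moment'])"
```

```text
clock: 9.8
position: [0.5462, 0.1187, 0.1871]
tool_rot: [3.141, -0.002, 1.432]
force: [1.0, 6.6, -1.2]
grip_width: 0.0111
[0.54615601 0.11871926 0.18712092] [ 1.03750813  6.63202745 -1.23269923] [ 1.53343432 -0.35546789  0.03243387]
clock: 10.4
position: [0.5462, 0.1188, 0.1802]
tool_rot: [3.141, -0.002, 1.431]
force: [-0.0, 6.7, 0.9]
grip_width: 0.0113
10.45 [0.54619833 0.11871615 0.18022823] [ 3.14057318e+00 -1.69584048e-03  1.43148152e+00] [ 2.19652431  6.58429533 -0.18439155]
[0.54619833 0.11871615 0.18022823] [ 2.19652431  6.58429533 -0.18439155] [ 1.47063868 -0.37342374  0.0380178 ]
```

View pics/w11.png

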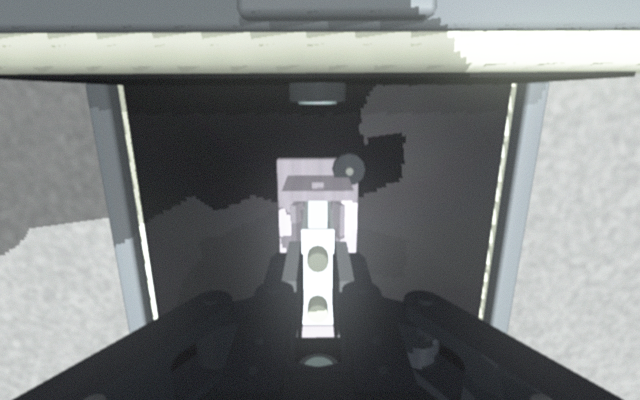

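```bash
f(){ python3 -c "
from h import *;s=bot.observe();print(s['clock'],s['position'].round(5),s['force'].round(2),s['moment'].round(3))"; }
python3 -m crank '{"travel":[[0,0,-0.1],[0,0,-0.2],[0,0,-0.3],[0,0,-0.4],[0,0,-0.4]],"rot":[[0,0,0],[0,0,0],[0,0,0],[0,0,0],[0,0,0]]}' >/dev/null; f
python3 -m crank '{"travel":[[0,0,-0.1],[0,0,-0.2],[0,0,-0.2]],"rot":[[0,0,0],[0,0,0],[0,0,0]]}' >/dev/null; f
```

```text
10.95 [0.54623 0.11875 0.17626] [1.63 5.86 0.43] [ 1.465 -0.323  0.011]
11.25 [0.54628 0.11875 0.1743 ] [1.38 6.14 0.94] [ 1.476 -0.309  0.055]
```

```bash
f(){ python3 -c "
from h import *;s=bot.observe();print(s['clock'],s['position'].round(5),s['force'].round(2),s['moment'].round(3))"; }
python3 -m crank '{"travel":[[0,0,-0.1],[0,0,-0.1]],"rot":[[0,0,0],[0,0,0]]}' >/dev/null; f
python3 -m crank '{"travel":[[0,0,-0.1],[0,0,-0.1]],"rot":[[0,0,0],[0,0,0]]}' >/dev/null; f
python3 -m crank '{"travel":[[0,0,-0.1],[0,0,-0.1]],"rot":[[0,0,0],[0,0,0]]}' >/dev/null; f
```

```text
11.45 [0.54627 0.11874 0.17328] [0.98 6.58 1.2 ] [ 1.467 -0.283  0.045]
11.65 [0.54627 0.11872 0.17228] [1.03 7.05 1.51] [ 1.435 -0.312  0.029]
11.85 [0.54627 0.11874 0.17128] [2.17 6.63 1.96] [ 1.478 -0.295  0.012]
```

```bash
f(){ python3 -c "
from h import *;s=bot.observe();print(s['clock'],s['position'].round(5),s['force'].round(2),s['moment'].round(3))"; }
python3 -m crank '{"travel":[[0,0,-0.05],[0,0,-0.05]],"rot":[[0,0,0],[0,0,0]]}' >/dev/null; f
python3 -m crank '{"travel":[[0,0,-0.05],[0,0,-0.05]],"rot":[[0,0,0],[0,0,0]]}' >/dev/null; f
python3 -m crank '{"travel":[[0,0,-0.05],[0,0,-0.05]],"rot":[[0,0,0],[0,0,0]]}' >/dev/null; f
python3 -m crank '{"travel":[[0,0,-0.05],[0,0,-0.05]],"rot":[[0,0,0],[0,0,0]]}' >/dev/null; f
```

```text
12.05 [0.54626 0.11875 0.17083] [0.78 6.21 1.85] [ 1.414 -0.344  0.045]
12.25 [0.54628 0.11875 0.17034] [0.99 6.3  1.43] [ 1.457 -0.231 -0.009]
12.45 [0.54628 0.11876 0.16984] [1.13 7.31 2.82] [ 1.468 -0.343  0.004]
12.65 [0.54629 0.11875 0.16934] [0.37 5.9  2.96] [ 1.46 -0.26  0.02]
```

```bash
f(){ python3 -c "
from h import *;s=bot.observe();print(s['clock'],s['position'].round(5),s['force'].round(2),s['moment'].round(3))"; }
python3 -m crank '{"travel":[[0,0,-0.05],[0,0,-0.05]],"rot":[[0,0,0],[0,0,0]]}' >/dev/null; f
python3 -m crank '{"travel":[[0,0,-0.03],[0,0,-0.05]],"rot":[[0,0,0],[0,0,0]]}' >/dev/null; f
```

```text
12.85 [0.54628 0.11875 0.16885] [1.25 6.62 2.11] [ 1.427 -0.255 -0.006]
13.05 [0.54628 0.11876 0.16839] [1.22 6.47 3.48] [ 1.434 -0.278  0.04 ]
```

```bash
f(){ python3 -c "
from h import *;s=bot.observe();print(s['clock'],s['position'].round(5),s['force'].round(2),s['moment'].round(3))"; }
python3 -m crank '{"travel":[[0,0,0],[0,0,0],[0,0,0]],"rot":[[0,0,0],[0,0,0],[0,0,0]]}' >/dev/null; f
python3 -m crank '{"travel":[[0,0,0],[0,0,0]],"rot":[[0,0,0],[0,0,0]]}' >/dev/null; f
```

```text
13.35 [0.54629 0.11876 0.16836] [1.05 6.6  2.29] [ 1.444 -0.235  0.054]
13.55 [0.54627 0.11874 0.16838] [0.38 6.41 2.44] [ 1.438 -0.231 -0.   ]
```

```bash
f(){ python3 -c "
from h import *;s=bot.observe();print(s['clock'],s['position'].round(5),s['force'].round(2),s['moment'].round(3))"; }
for i in 1; do :; done
python3 -m crank '{"travel":[[0,0,-0.04],[0,0,-0.04]],"rot":[[0,0,0],[0,0,0]]}' >/dev/null; f
python3 -m crank '{"travel":[[0,0,-0.04],[0,0,-0.04]],"rot":[[0,0,0],[0,0,0]]}' >/dev/null; f
python3 -m crank '{"travel":[[0,0,-0.04],[0,0,-0.04]],"rot":[[0,0,0],[0,0,0]]}' >/dev/null; f
```

```text
13.75 [0.54629 0.11874 0.16797] [0.8  6.53 2.88] [ 1.407 -0.229  0.05 ]
13.95 [0.54629 0.11873 0.16761] [1.12 5.59 3.55] [ 1.402 -0.212 -0.006]
14.15 [0.54627 0.11877 0.16721] [0.9  6.23 4.13] [ 1.424 -0.169  0.021]
```

```bash
f(){ python3 -c "
from h import *;s=bot.observe();print(s['clock'],s['position'].round(5),s['force'].round(2),s['moment'].round(3))"; }
python3 -m crank '{"travel":[[0,0,-0.03],[0,0,-0.03]],"rot":[[0,0,0],[0,0,0]]}' >/dev/null; f
python3 -m crank '{"travel":[[0,0,-0.03],[0,0,-0.03]],"rot":[[0,0,0],[0,0,0]]}' >/dev/null; f
```

```text
14.35 [0.5463  0.11875 0.16694] [0.9  6.   4.12] [ 1.404 -0.141 -0.03 ]
14.55 [0.54629 0.11878 0.16667] [0.43 6.67 4.64] [ 1.40e+00 -1.21e-01  1.00e-03]
```

```bash
f(){ python3 -c "
from h import *;s=bot.observe();print(s['clock'],s['position'].round(5),s['force'].round(2),s['moment'].round(3))"; }
python3 -m crank '{"travel":[[0,0,-0.03],[0,0,-0.03]],"rot":[[0,0,0],[0,0,0]]}' >/dev/null; f
python3 -m crank '{"travel":[[0,0,-0.03],[0,0,-0.03]],"rot":[[0,0,0],[0,0,0]]}' >/dev/null; f
```

```text
14.75 [0.54632 0.11878 0.16651] [0.2  5.33 8.08] [ 1.397 -0.018 -0.011]
14.95 [0.54636 0.11881 0.16633] [-0.67  5.16  9.1 ] [1.283 0.255 0.054]
```

```bash
f(){ python3 -c "
from h import *;s=bot.observe();print(s['clock'],s['position'].round(5),s['force'].round(2),s['moment'].round(3))"; }
python3 -m crank '{"travel":[[0,0,0.02],[0,0,0.04],[0,0,0.04]],"rot":[[0,0,0],[0,0,0],[0,0,0]]}' >/dev/null; f
python3 -m crank '{"travel":[[0.007,0.05,0],[0.014,0.1,0],[0.014,0.1,0]],"rot":[[0,0,0],[0,0,0],[0,0,0]]}' >/dev/null; f
```

```text
15.25 [0.54631 0.11872 0.16644] [0.81 5.78 4.16] [ 1.446 -0.153  0.024]
15.55 [0.54638 0.119   0.16636] [0.43 1.75 7.21] [ 0.614 -0.038  0.036]
```

```bash
python3 look.py w12
python3 - <<'E'
from h import *
b=cv2.imread('pics/w12.png')[145:265,270:370]
a=cv2.convertScaleAbs(cv2.resize(b,None,fx=4,fy=4,interpolation=cv2.INTER_CUBIC),alpha=1.0)
s=bot.grab_frame('scene')[210:300,390:470,::-1]
s=cv2.resize(s,None,fx=4.5,fy=480/90,interpolation=cv2.INTER_CUBIC)
cv2.imwrite('pics/c8.png',cv2.hconcat([a,s]))
E
```

```text
15.6 [0.54635935 0.11899871 0.16636582] [ 3.14059965e+00 -5.59773833e-04  1.43086505e+00] [-0.10296552  2.62926805  6.57222472]
```

View pics/c8.png

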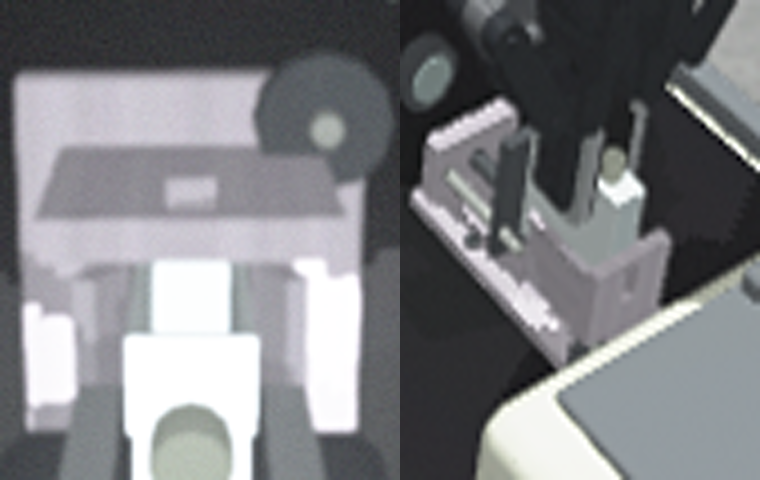

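```bash
f(){ python3 -c "
from h import *;s=bot.observe();print(s['clock'],s['position'].round(5),s['tool_rot'].round(4),s['force'].round(2),s['moment'].round(3))"; }
f;python3 -m crank '{"travel":[[0.005,0.03,0.02],[0.005,0.03,0.02],[0.005,0.03,0.02]],"rot":[[0,0,0],[0,0,0],[0,0,0]]}' >/dev/null; f
```

```text
15.65 [0.54635 0.11898 0.16636] [ 3.1406e+00 -5.0000e-04  1.4309e+00] [0.42 2.6  6.72] [ 0.578 -0.079  0.042]
15.95 [0.54638 0.11918 0.16639] [ 3.1408e+00 -4.0000e-04  1.4308e+00] [1.42 2.   6.94] [ 0.535 -0.351  0.039]
```

```bash
f(){ python3 -c "
from h import *;s=bot.observe();print(s['clock'],s['position'].round(5),s['tool_rot'].round(4),s['force'].round(2),s['moment'].round(3))"; }
python3 -m crank '{"travel":[[0,0,0.02],[0,0,0.04],[0,0,0.04]],"rot":[[0,0,0],[0,0,0],[0,0,0]]}' >/dev/null; f
python3 -m crank '{"travel":[[0.004,0.03,0],[0.007,0.05,0],[0.007,0.05,0]],"rot":[[0,0,0],[0,0,0],[0,0,0]]}' >/dev/null; f
```

```text
16.25 [0.54627 0.11935 0.16657] [ 3.1411e+00 -6.0000e-04  1.4310e+00] [2.53 2.72 1.54] [ 0.88  -0.757  0.089]
16.55 [0.54629 0.11971 0.16657] [ 3.1412e+00 -2.0000e-04  1.4308e+00] [3.98 4.35 2.19] [ 0.724 -0.908  0.071]
```

```bash
f(){ python3 -c "
from h import *;s=bot.observe();print(s['clock'],s['position'].round(5),s['tool_rot'].round(4),s['force'].round(2),s['moment'].round(3))"; }
python3 -m crank '{"travel":[[0.03,0,0],[0.05,0,0],[0.05,0,0]],"rot":[[0,0,0],[0,0,0],[0,0,0]]}' >/dev/null; f
python3 -m crank '{"travel":[[0.002,0.015,0],[0.004,0.03,0],[0.004,0.03,0]],"rot":[[0,0,0],[0,0,0],[0,0,0]]}' >/dev/null; f
```

```text
16.85 [0.54646 0.11972 0.1665 ] [-3.1412  0.      1.4309] [0.58 4.04 4.89] [ 0.854 -0.21   0.051]
17.15 [0.5465  0.11994 0.16652] [-3.1413e+00  2.0000e-04  1.4309e+00] [0.35 3.16 4.87] [ 0.701 -0.166  0.012]
```

```bash
f(){ python3 -c "
from h import *;s=bot.observe();print(s['clock'],s['position'].round(5),s['tool_rot'].round(4),s['force'].round(2),s['moment'].round(3))"; }
python3 -m crank '{"travel":[[0.004,0.03,0.01],[0.006,0.04,0.02],[0.006,0.04,0.02]],"rot":[[0,0,0],[0,0,0],[0,0,0]]}' >/dev/null; f
python3 -m crank '{"travel":[[0.004,0.03,0],[0.006,0.04,0],[0.006,0.04,0]],"rot":[[0,0,0],[0,0,0],[0,0,0]]}' >/dev/null; f
python3 look.py w13
python3 - <<'E'
from h import *
b=cv2.imread('pics/w13.png')[145:265,270:370]
cv2.imwrite('pics/c9.png',cv2.resize(b,None,fx=5,fy=5,interpolation=cv2.INTER_CUBIC))
E
```

```text
17.45 [0.54655 0.12008 0.16655] [-3.1411e+00  4.0000e-04  1.4306e+00] [0.93 1.36 2.44] [ 0.356 -0.21   0.048]
17.75 [0.54656 0.12019 0.16653] [-3.1410e+00  1.0000e-03  1.4304e+00] [-0.28 -2.61  3.15] [-0.558  0.191  0.15 ]
17.8 [0.54657524 0.12021355 0.16656449] [-3.14106251e+00  8.96194452e-04  1.43046597e+00] [-1.3120891  -2.91775674  3.04662398]
```

View pics/c9.png

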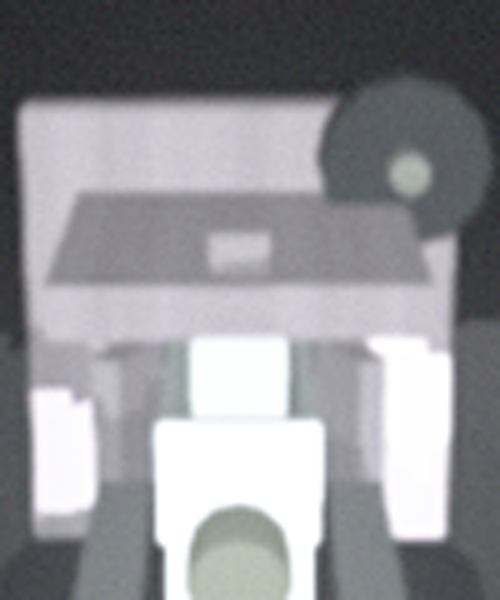

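```bash
f(){ python3 -c "
from h import *;s=bot.observe();print(s['clock'],s['position'].round(5),s['tool_rot'].round(4),s['force'].round(2),s['moment'].round(3),s['grip_width'])"; }
python3 -m crank '{"travel":[[-0.002,-0.02,0],[-0.004,-0.03,-0.02],[-0.004,-0.03,-0.03],[-0.004,-0.03,-0.03]],"rot":[[0,0,0],[0,0,0],[0,0,0],[0,0,0]]}' >/dev/null; f
python3 -m crank '{"travel":[[0,0,0],[0,0,0],[0,0,0]],"rot":[[0,0,0],[0,0,0],[0,0,0]]}' -1 20 >/dev/null; f
```

```text
18.2 [0.5466  0.12022 0.1665 ] [-3.1413e+00  4.0000e-04  1.4306e+00] [-2.84 -2.61  7.42] [-0.731  0.671  0.036] 0.01152788778690475
18.5 [0.54659 0.12021 0.16651] [-3.1413e+00  5.0000e-04  1.4306e+00] [-2.8  -3.69  7.6 ] [-0.788  0.641  0.054] 0.011480847602299595
```

```bash
f(){ python3 -c "
from h import *;s=bot.observe();print(s['clock'],s['position'].round(5),s['tool_rot'].round(4),s['force'].round(2),s['moment'].round(3),s['grip_width'])"; }
python3 -m crank '{"travel":[[-0.02,-0.02,0],[-0.03,-0.03,0],[-0.03,-0.03,0]],"rot":[[0,0,0],[0,0,0],[0,0,0]]}' >/dev/null; f
python3 -m crank '{"travel":[[0,-0.02,0],[0,-0.02,0]],"rot":[[0,0,0],[0,0,0]]}' >/dev/null; f
```

```text
18.8 [0.54652 0.12013 0.1665 ] [ 3.1414e+00 -1.0000e-04  1.4307e+00] [-0.42 -1.91  5.81] [-0.417  0.207  0.047] 0.011243887081268028
19.0 [0.54651 0.12011 0.16649] [ 3.1414e+00 -3.0000e-04  1.4309e+00] [-0.88 -0.52  5.28] [-0.206  0.19   0.043] 0.01117271759493952
```

```bash
f(){ python3 -c "
from h import *;s=bot.observe();print(s['clock'],s['position'].round(5),s['tool_rot'].round(4),s['force'].round(2),s['moment'].round(3),s['grip_width'])"; }
python3 -m crank '{"travel":[[0,0,0],[0,0,0],[0,0,0],[0,0,0],[0,0,0]],"rot":[[0,0,0],[0,0,0],[0,0,0],[0,0,0],[0,0,0]]}' -0.25 20 >/dev/null; f
python3 look.py w14
python3 - <<'E'
from h import *
b=cv2.imread('pics/w14.png')[145:345,250:390]
a=cv2.resize(b,None,fx=2.5,fy=2.5,interpolation=cv2.INTER_CUBIC)
s=bot.grab_frame('scene')[210:300,390:470,::-1]
s=cv2.resize(s,None,fx=5,fy=500/90,interpolation=cv2.INTER_CUBIC)
cv2.imwrite('pics/c10.png',cv2.hconcat([a,s]))
E
```

```text
19.5 [0.54641 0.11993 0.16636] [-3.1415 -0.      1.4308] [-0.26  0.27 -0.69] [-0.047  0.076 -0.02 ] 0.03202702064032898
19.55 [0.54640282 0.11996449 0.16634859] [-3.14149796e+00 -2.39088465e-05  1.43085313e+00] [-0.34111513  0.18560986 -0.25496195]
```

View pics/c10.png

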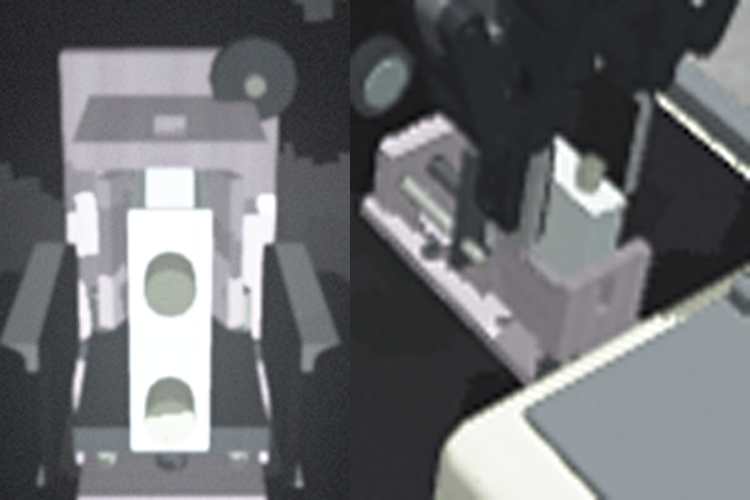

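```bash
python3 -m crank '{"travel":[[0,0,1],[0,0,2],[0,0,4],[0,0,7],[0,0,10],[0,-2,14],[0,-4,15],[0,-4,15]],"rot":[[0,0,0],[0,0,0],[0,0,0],[0,0,0],[0,0,0],[0,0,0],[0,0,0],[0,0,0]]}' && python3 -m crank '{"travel":[[0,0,0],[0,0,0]],"rot":[[0,0,0],[0,0,0]]}' && python3 look.py w15 cell_mid
python3 - <<'E'
from h import *
b=cv2.imread('pics/w15.png')[40:180,270:370]
a=cv2.resize(b,None,fx=4,fy=4,interpolation=cv2.INTER_CUBIC)
s=bot.grab_frame('scene')[:,:,::-1]; cv2.imwrite('pics/s15.png',s)
s=cv2.resize(s[210:300,390:470],None,fx=5,fy=560/90,interpolation=cv2.INTER_CUBIC)
cv2.imwrite('pics/c11.png',cv2.hconcat([a,s]))
E
```

```text
clock: 20.4
position: [0.5471, 0.0775, 0.3192]
tool_rot: [3.138, 0.0, 1.428]
force: [-0.3, 0.6, -1.6]
grip_width: 0.0317
clock: 20.6
position: [0.5462, 0.0805, 0.3163]
tool_rot: [-3.141, -0.0, 1.432]
force: [0.4, 0.1, 0.5]
grip_width: 0.0322
cell_mid 0.56 [311.9 134.2  17.6  52.4]
20.7 [0.5461936  0.080658   0.31600484] [-3.14070557e+00 -9.08865791e-05  1.43196657e+00] [0.02999467 0.31437694 0.60759456]
```

View pics/c11.png

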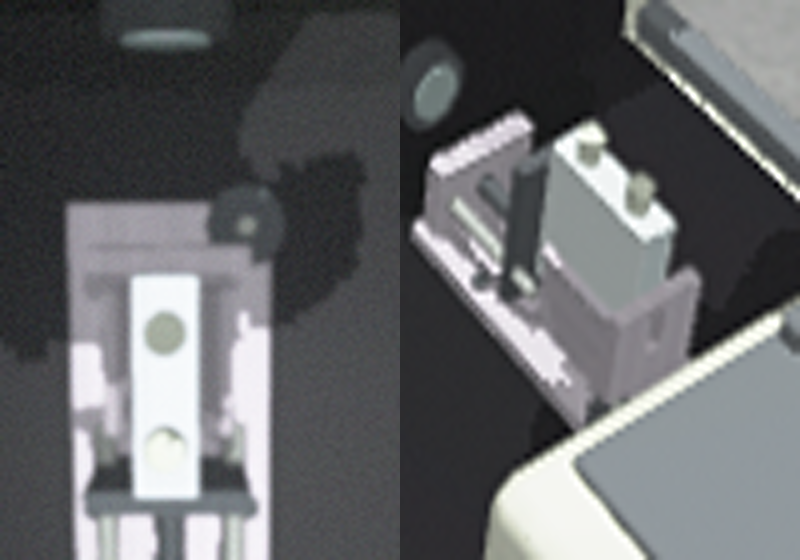

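View pics/s15.png

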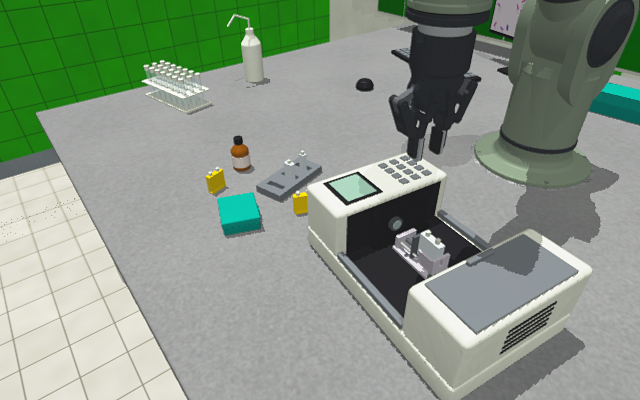

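Run:
```python
from h import *
import pickle
m=pickle.load(open('w15.pkl','rb'))[0];m4=pickle.load(open('w14.pkl','rb'))[0]
u=np.array([.1396,.9902]);O=np.array([.5494,.1408]);x=np.array([.9902,-.1396])
A=[(131,274),(200,274),(200,499),(134,499)];B=[(128,210),(214,210),(209,452),(131,452)]
for a,b in zip(A,B):
    pa=(m,270+a[0]/4-.4,40+a[1]/4-.4);pb=(m4,250+b[0]/2.5-.3,145+b[1]/2.5-.3)
    h=lambda q:((q[:2]-O)@x*1e3,(q[:2]-O)@u*1e3)
    t=tri([pa,pb]);print('tri',np.round(h(t),1),t[2].round(4),'w15',np.round(h(atz(*pa,.110)),1),'w14',np.round(h(atz(*pb,.110)),1))
```

```text
tri [-6.6  0.6] 0.1118 w15 [-6.8  0.6] w14 [-6.6 -0. ]
tri [6.4 0.7] 0.1118 w15 [6.4 0.6] w14 [ 6.6 -0. ]
tri [  6.4 -42.7] 0.1111 w15 [  6.5 -42.9] w14 [  6.4 -43.5]
tri [ -6.6 -42.7] 0.1112 w15 [ -6.6 -42.9] w14 [ -6.7 -43.5]
```

```bash
python3 -m crank '{"travel":[[0,0,0],[0,0,0],[0,0,0]],"rot":[[0,0,0],[0,0,0],[0,0,0]]}' && python3 -c "
from workcell import bot
print(bot.job_done())"
```

```text
clock: 21.05
position: [0.5464, 0.08, 0.3163]
tool_rot: [-3.141, -0.0, 1.431]
force: [-1.0, -0.2, -0.4]
grip_width: 0.032
the job is handed in; nothing more can be done
None
```

The longest cell is now in the photometer's cell holder, and the job was handed in at about 21 s. No verdict was reported.

**What I did:**
1. I gripped the cell by its frosted sides and carried it to the holder.
2. I pressed the jaw back with the end of the cell, at about 6 N, and lowered the cell between the guides.
3. It reached firm contact with the floor plate, with the upward force peaking at about 9 N including the jaw's drag. I then backed off.
4. I slid it forward until the aperture plate took the load, eased the side forces to about 1 N and let go.

**Last checks:**
- **Position:** measured from two wrist views, the lid is level to within 1 mm, straight and centred. Its front edge is within 0.7 mm of the aperture plate and the jaw is against the other window.
- **Height:** the lid stands at about 0.111 m. That agrees with the floor felt about 10 mm above the holder's base.
- **Everything else:** in the last scene picture the other two cells, the slide box and the bottle look where they were. I judged this by eye and did not measure it.

**Things that went less smoothly:**
- **False contact:** my first reading of contact with the aperture plate was only friction on the floor plate. I lifted slightly and found the real contact later.
- **Side force:** the cell felt up to about 4 N sideways, probably from brushing a guide, until I shifted it slightly.
- **Plate press:** when it reached the aperture plate I briefly pushed 3 to 4 N beyond the jaw's force. By my estimate the total on the plate was about 10 N, well under the 30 N limit.
- **Jaw distance:** the camera put the jaw at rest 36.4 mm from the plate, against the stated 37 mm. That is within calibration error.

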